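Walk the plaster vibrator home and latch it

ROBOT

A 6-joint arm with a two-finger parallel gripper is mounted at the origin on a cart in front of the work surface, level with it; the furniture and walls round the work are solid. World frame = base frame: x ahead of the robot, y to its left, z up, the work surface at z = 0. Lengths are in m, angles in rad, forces in N, time in s.
With the tool pointing down it reaches from about 0.375 to 0.825 m from the base axis. Payload 5.5 kg.
Tool frame: the origin (TCP) lies midway between the tips of the shut fingers; the grasp point (between the pads) lies 19 mm behind it; x points along the fingers, y is the direction in which the jaws open and shut, and the axes are right-handed (so a half turn about x gives the same grasp; the last joint's range is limited). The gripper opens to 85 mm and grips with 20 to 120 N. Pads are 22 mm wide; open, the fingers measure 114 mm over their backs; the gripper's body (76 mm by 85 mm) begins 54 mm behind the grasp point. The pads swing forward as they close: fully open they stand 13 mm farther back than shut.
Start: joints at [1.166, 0.314, -0.047, 1.21, 0, 1.571], TCP at [0.236, 0.552, 0.231] pointing down, gripper open.
Joint ranges: [-2.67, 2.67], [-0.69, 1.73], [-1.03, 1.25], [-2.08, 2.16], [-1.42, 1.45], [-3.14, 3.14]. Speed limits (rad/s): [2.39, 2.39, 3.01, 3.14, 3.14, 3.14].

INTERFACE

Orientations are given as a unit quaternion [w, x, y, z].
In Python, from workcell import bot gives the robot as it stands. Calls block until the motion is done:
- bot.move_to(position, orientation): joint-space move of the TCP to a pose.
- bot.move_l(position, orientation=None, feed=0.15, contact_N=None): straight line of the TCP; orientation=None keeps the orientation; feed is the mean speed in m/s. With contact_N (N) it stops when the force on the tool has changed by that much, and returns True; else False.
- bot.goto_joints(angles): joint-space move.
- bot.command_gripper(opening): finger opening in m; the grip force is fixed at half the most; returns when the fingers have stopped.
- bot.hold(seconds).
- bot.ik(position, orientation): joint angles nearest the present ones, or None.
- bot.snapshot(name): name is "scene" or "top" or "wrist"; returns a dict with "img" (420x560x3 uint8, red, green, blue), "range_z" (420x560 float32, m along the optical axis (not along the pixel's ray), 0 where there is no reading), "mtx" (3x3 intrinsics, pixels), "cam_to_world" (4x4, takes a point from camera to world coordinates). Camera axes: x right, y up, looking along -z (the intrinsics and any distortion apply to the point x, -y, -z); pixel columns grow to the right and rows downward; lengths in m; the calibration is good to about 2 mm. A picture is of the moment at which its call begins.
A pose or a line that the arm cannot do raises bot.MotionError and nothing moves.
- bot.finish_job(): hands the job in, once; it reports no verdict.
Trained networks look in the newest picture that a camera, given by its name, has taken for a name from the list of things; names that differ only in an ending like _2 or _b are one class to them, and where a whole thing is asked for, a point or a joint stands for the part that bears it (a point fixed in the world has none). Each returns a list of dicts, best first, with "conf" (0 to 1); they miss things now and then, are a little off and sometimes report something else, mostly with a low value. They report only what shows in the picture. A call takes as long as a camera call.
- bot.recognise(camera, label): "point" ([x, y, z] in m, in world coordinates, good to about 4 mm: the middle of the surface that is visible of it).
- bot.trace(camera, label): "pixels" (420x560 bool, what is visible of it).
Readings, each from a call of its own:
- bot.current_t(): time.
- bot.current_joint_pos(): joint angles.
- bot.current_joint_velocities(): joint speeds.
- bot.current_tau(): joint torques, N m.
- bot.current_ee_pos(): TCP position.
- bot.current_orientation(): TCP orientation.
- bot.current_force(): force on the tool from outside, world axes, zero at the start.
- bot.current_moment(): the same for the moment, N m.
- bot.current_width(): finger opening in m.
Only numpy, scipy, OpenCV 4.12 (cv2) and the standard library are available. Lean on these libraries where they do the work, as an engineer would, in place of code of your own. Each camera call takes 0.05 s, during which the arm holds its last target.

TASK

Park the heavy plaster vibrator: walk it away from you into the parking bracket by pushing its left and right front corners forward in turn, so that it swings ahead, until its back sits flush on both buffer studs, roughly centred; then swing the catch fully across in front of it and leave everything standing alone. Never load the vibrator with more than 15 N: a square shove at its middle takes more than that, a push at one end takes less, and it must not be driven on against the studs. Do not disturb the bur block and the two jars beside it.

Things in the scene. Friction and masses are not known exactly. Their poses are not given: they have to be found in the camera images.
- vibrator: Plaster vibrator, about 3 kg: grey case 110 (x) x 240 (y) x 70 mm high, black mat on top, black knob 12 mm proud in the middle of its front; too wide to grasp. Origin: centre of its underside on the worktop; +x to its back (away from the robot), +y to its left. A black rub rail (z = 14 to 28 mm, y = +-118 mm) along the front stands out to x = -61 mm. Feet at x = +-22, y = +-70 mm.
- vib_front_left (a point): Push point on the rub rail, left end: vibrator frame x = -61, y = 108, z = 21 mm. A level push here needs about 8 to 12 N and turns the vibrator about a point near x = 0, y = -70 mm; a push at the middle of the front needs 16 to 20 N. A finger that also presses down or rubs sideways needs more, one that rises slightly needs less.
- vib_front_right (a point): The same at the right end: x = -61, y = -108, z = 21 mm; a push here turns the vibrator about a point near x = 0, y = +70 mm.
- vib_rear_left (a point): Point on the vibrator's back face where the left stud meets it: vibrator frame x = 55, y = 70, z = 30 mm.
- vib_rear_right (a point): Point on the vibrator's back face where the right stud meets it: vibrator frame x = 55, y = -70, z = 30 mm.
- parking_bracket: Parking bracket screwed to the worktop: aluminium angle rail 280 mm long, 45 mm high, with two round black rigid buffer studs (20 mm diameter, centres y = +-70, z = 28 mm) facing the robot. Origin: worktop height, midway between the studs, in the plane of their faces; +x away from the robot, +y left along the rail. Parked: vibrator's back on x = 0, rub rail at x = -116 mm, axes parallel.
- catch (a joint): Angle of the steel catch, rad: 0 = its bar points along the bracket's -x, at the robot; grows as the bar swings to the right (anticlockwise from above) to the end stop at 1.571 = closed, bar along the bracket's -y, 4 mm from the parked rub rail. Starts open at -0.5 to -0.1, stays where left, about 1 N at the tip moves it. Bar 12 mm wide, z = 15 to 33 mm.
- catch_pivot (a point): Upright pivot axis of the catch, at x = -126, y = 178, z = 24 mm in the bracket's frame (left of the parking place); its pin reaches up to z = 38 mm.
- catch_tip (a point): Free end of the catch's bar, 101 mm from the pivot, z = 24 mm.
- bur_block: Bystander: round bur block with burs, 54 mm diameter, 62 mm high, right of the bracket. Origin: centre of its underside.
- glaze_jar: Bystander: small round jar with a black lid, 41 mm diameter, 35 mm high, left of the bracket. Origin: centre of its underside.
- polish_paste: Bystander: flat round pot with a lid, 65 mm diameter, 29 mm high, right of the vibrator. Origin: centre of its underside.

How it is judged:
By the outcome, as a careful person would: the job done as asked, in the order asked, and still so for the second after the job is handed in, with the robot touching nothing.
It also fails if it takes over 72 s, if anything falls off the work surface, if the arm or the gripper's body presses on something with over 40 N, if the wrist force passes 120 N, or if a joint passes its speed limit or range.

## Working session

There is one attempt and no reset: what is moved stays moved. The work goes in short steps, each a Python script; the robot and the scene stay as the last script left them, time stands still between calls to the robot, and variables do not carry over. Pictures are saved under pics/ and viewed, and the job is handed in when it is done.

```bash
ls; mkdir -p pics
python3 - <<'E'
from workcell import bot
import cv2, numpy as np
for c in ["scene","top","wrist"]:
    s=bot.snapshot(c); cv2.imwrite(f"pics/{c}0.png",s["img"][:,:,::-1]); print(c,np.round(s["cam_to_world"],3).tolist(),s["mtx"].tolist())
    np.savez(f"{c}0.npz",**s)
    for l in ["vibrator","parking_bracket","catch","bur_block","glaze_jar","polish_paste","vib_front_left","vib_front_right","catch_pivot","catch_tip","vib_rear_left","vib_rear_right"]:
        r=bot.recognise(c,l)
        print(l,[(np.round(d["point"],3).tolist(),round(d["conf"],2)) for d in r[:2]])
print(bot.current_t(),bot.current_ee_pos(),bot.current_orientation(),bot.current_force())
E
```

```text
pics
scene [[-0.623, 0.592, -0.511, 0.101], [-0.782, -0.466, 0.413, 0.394], [0.006, 0.658, 0.753, 0.765], [0.0, 0.0, 0.0, 1.0]] [[417.3699434885772, 0.0, 285.29208394026557], [0.0, 417.3699434885772, 207.48741008090266], [0.0, 0.0, 1.0]]
vibrator [([0.53, 0.004, 0.066], 0.96)]
parking_bracket [([0.683, 0.062, 0.031], 0.55), ([0.677, -0.204, 0.02], 0.46)]
catch [([0.496, 0.186, 0.037], 0.92)]
bur_block [([0.678, -0.202, 0.021], 0.58)]
glaze_jar [([0.657, 0.213, 0.034], 0.85)]
polish_paste [([0.573, -0.236, 0.03], 0.85), ([0.525, 0.004, 0.067], 0.16)]
vib_front_left [([0.527, 0.007, 0.068], 0.75)]
vib_front_right [([0.524, 0.001, 0.067], 0.89)]
catch_pivot [([0.497, 0.183, 0.03], 0.84), ([0.526, 0.003, 0.066], 0.52)]
catch_tip [([0.494, 0.174, 0.033], 0.56)]
vib_rear_left [([0.523, 0.003, 0.065], 0.91), ([0.68, 0.061, 0.032], 0.31)]
vib_rear_right [([0.524, 0.006, 0.07], 0.59)]
top [[-0.026, 0.981, -0.19, 0.415], [-1.0, -0.029, -0.013, 0.005], [-0.018, 0.19, 0.982, 0.884], [0.0, 0.0, 0.0, 1.0]] [[392.4596894303881, 0.0, 279.7769412511952], [0.0, 392.4596894303881, 211.48394982610262], 
[... 542 characters left out ...]
ch_tip [([0.497, 0.175, 0.035], 0.9), ([0.682, -0.209, 0.02], 0.59)]
vib_rear_left [([0.541, -0.018, 0.068], 0.61)]
vib_rear_right [([0.54, -0.021, 0.07], 0.77)]
wrist [[0.394, -0.884, -0.251, 0.172], [0.919, 0.379, 0.108, 0.58], [-0.0, -0.274, 0.962, 0.374], [0.0, 0.0, 0.0, 1.0]] [[329.7025088005704, 0.0, 279.5328773043045], [0.0, 329.7025088005704, 213.23596047241762], [0.0, 0.0, 1.0]]
vibrator []
parking_bracket []
catch []
bur_block []
glaze_jar []
polish_paste []
vib_front_left []
vib_front_right []
catch_pivot []
catch_tip []
vib_rear_left []
vib_rear_right []
1.95 [0.23633812 0.55153575 0.23133487] [ 0.69267844  0.14219892  0.69265766 -0.14213165] [-1.16724695 -1.24435597  0.20506885]
```

View pics/top0.png

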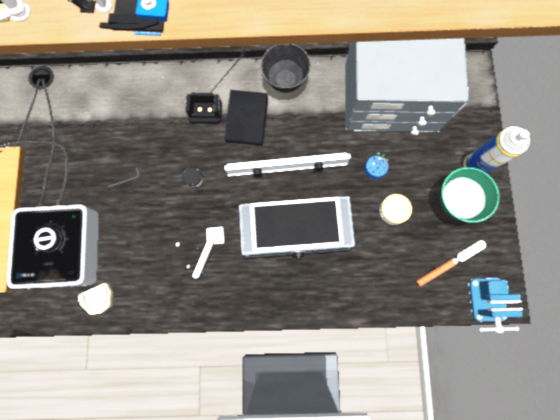

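View pics/scene0.png

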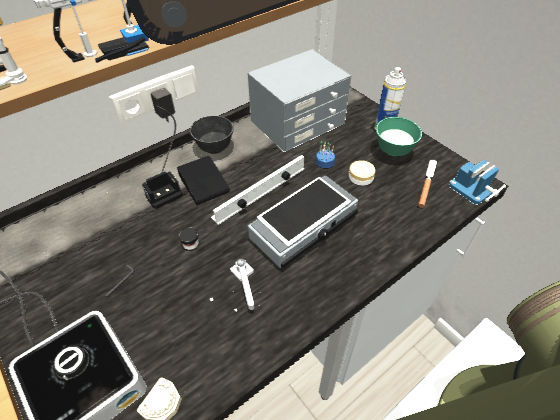

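The top picture shows the vibrator centred near px (298,227), the bracket rail from (226,168) to (350,158), and the catch pivot at (215,235) with its bar to (197,275). The glaze jar is at (193,177), the bur block at (377,166) and the paste at (396,209). Next I fit the poses from depth.

```bash
cat > h.py <<'E'
import numpy as np, cv2
from workcell import bot
def cloud(s):
    h,w=s["range_z"].shape; K=s["mtx"]; v,u=np.mgrid[:h,:w]; z=s["range_z"]
    x=(u-K[0,2])/K[0,0]*z; y=(v-K[1,2])/K[1,1]*z
    P=np.stack([x,-y,-z],-1)@s["cam_to_world"][:3,:3].T+s["cam_to_world"][:3,3]
    P[z<=0]=np.nan; return P
def rect(P,m):
    q=P[m][:,:2].astype(np.float32)*1000
    (c,wh,a)=cv2.minAreaRect(q)
    return c,wh,a
E
python3 - <<'E'
from h import *
for c in ["top","scene"]:
    s=dict(np.load(c+"0.npz",allow_pickle=True)); print(s.keys())
    P=cloud(s)
    x,y,z=P[...,0],P[...,1],P[...,2]
    tab=(x>.4)&(x<.6)&(y>-.3)&(y<.3)&(abs(z)<.012); print("table z",np.nanmedian(z[tab]))
    m=(x>.4)&(x<.64)&(y>-.18)&(y<.14)
    mt=m&(z>.062)&(z<.08); print("vib z",np.median(z[mt]),mt.sum(),rect(P,mt))
    # edges: robust line fits
    b=(x>.62)&(x<.74)&(y>-.16)&(y<.2)
    mb=b&(z>.038)&(z<.055); print("rail",mb.sum(),np.median(z[mb]),rect(P,mb))
    k=(x>.35)&(x<.58)&(y>.125)&(y<.3)&(z>.008)&(z<.06); print("catch",k.sum(),rect(P,k))
    vis=s["img"].copy()
    for mm,col in((mt,(255,0,0)),(mb,(0,255,0)),(k,(255,0,255))): vis[mm]=col
    r=vis[120:300,160:420] if c=="top" else vis[140:320,160:420]
    cv2.imwrite(f"pics/{c}_m.png",cv2.resize(r,None,fx=3,fy=3,interpolation=0)[:,:,::-1])
    r=s["img"][120:300,160:420] if c=="top" else s["img"][140:320,160:420]
    cv2.imwrite(f"pics/{c}_z.png",cv2.resize(r,None,fx=3,fy=3,interpolation=2)[:,:,::-1])
E
```

```text
dict_keys(['img', 'range_z', 'mtx', 'cam_to_world'])
table z -0.0011731580107013362
vib z 0.06942791412133753 4391 ((546.557861328125, -17.220977783203125), (104.60980987548828, 226.2609100341797), 2.7996857166290283)
rail 641 0.04443739350283382 ((685.0765991210938, -3.7712249755859375), (23.84622573852539, 278.90582275390625), 3.9466822147369385)
catch 503 ((496.9648132324219, 173.16909790039062), (43.514774322509766, 119.62550354003906), 77.14216613769531)
dict_keys(['img', 'range_z', 'mtx', 'cam_to_world'])
table z -0.000882412297914914
vib z 0.0699248456198241 3126 ((545.9415283203125, -18.9207763671875), (105.5489730834961, 227.38954162597656), 2.6680808067321777)
rail 525 0.044337350375351026 ((685.7483520507812, -6.9867706298828125), (23.26457405090332, 280.8997497558594), 3.8101954460144043)
catch 487 ((492.83544921875, 171.0177001953125), (43.16796875, 113.15412902832031), 76.43132781982422)
```

View pics/top_m.png

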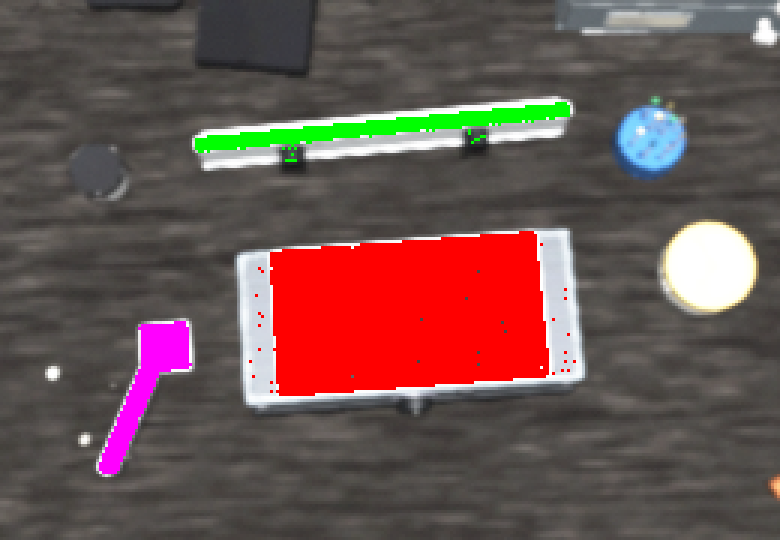

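View pics/top_z.png

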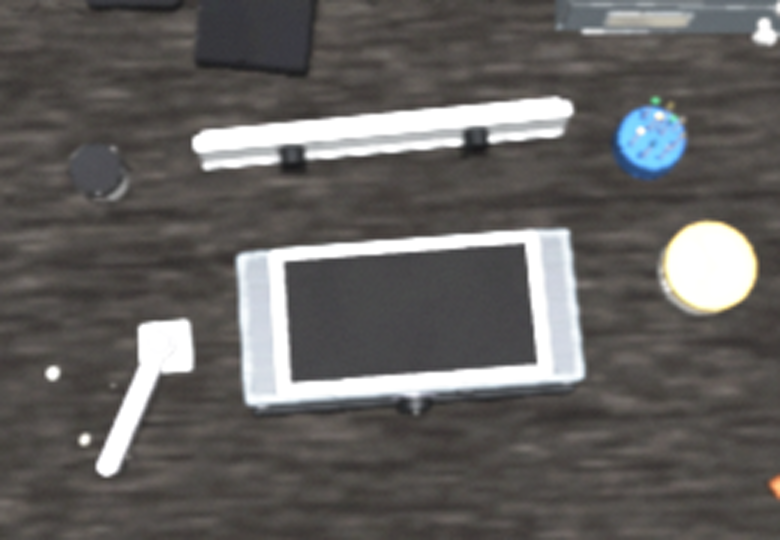

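View pics/scene_z.png

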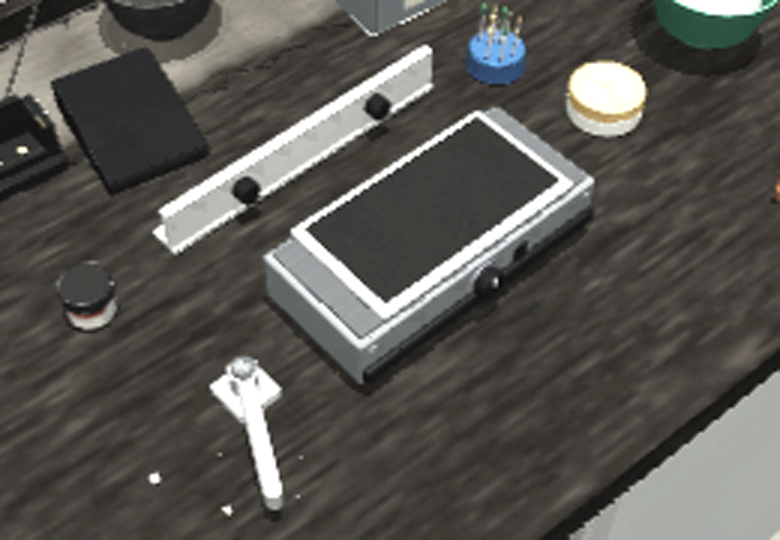

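Run:
```python
from h import *
for c in ["top","scene"]:
    s=dict(np.load(c+"0.npz",allow_pickle=True)); P=cloud(s)
    x,y,z=P[...,0],P[...,1],P[...,2]; g=s["img"].max(2)
    m=(x>.4)&(x<.64)&(y>-.18)&(y<.14)
    for lo in(.045,.055): print(c,"vib",rect(P,m&(z>lo)&(z<.08)))
    print(" zhist",np.histogram(z[m],[.0,.01,.02,.03,.04,.05,.055,.06,.065,.07,.075])[0])
    b=(x>.62)&(x<.74)&(y>-.16)&(y<.2)
    rail=b&(z>.038)&(z<.055)&(g>150)
    # rail axis
    vx,vy,x0,y0=cv2.fitLine(P[rail][:,:2].astype(np.float32),cv2.DIST_HUBER,0,.001,.001).ravel(); print(" rail line",vx,vy,np.arctan2(-vx,vy) if vy>0 else np.arctan2(vx,-vy))
    th=np.radians(3.9); ex=np.array([np.cos(th),np.sin(th)]); ey=np.array([-ex[1],ex[0]])
    q=P[...,:2]@ex; r=P[...,:2]@ey
    print(" rail q",np.percentile(q[rail],[1,5,50,95,99]),"r",np.percentile(r[rail],[0,100]))
    st=b&(z>.012)&(z<.045)&(g<80)
    for sg in(1,-1):
        k=st&((r-r[rail].mean()>0)==(sg>0))
        print(" stud",k.sum(),"q",np.percentile(q[k],[0,5,10,25,50,90,100]).round(4),"r",np.percentile(r[k],[2,50,98]).round(4),"z",np.percentile(z[k],[2,50,98]).round(4))
    cm=(x>.35)&(x<.58)&(y>.125)&(y<.3)&(z>.008)
    plate=cm&(z<.0145); bar=cm&(z>.026)&(z<.036); pin=cm&(z>.0345)
    print(" plate",plate.sum(),rect(P,plate)," bar",bar.sum(),rect(P,bar),"pin",pin.sum(),np.nanmedian(P[pin],0) if pin.any() else 0, np.histogram(z[cm],np.arange(.008,.045,.003))[0])
```

```text
top vib ((542.363037109375, -17.385536193847656), (119.53514862060547, 240.06285095214844), 2.8128199577331543)
top vib ((545.9851684570312, -17.10578155517578), (107.73924255371094, 237.83877563476562), 2.5958430767059326)
 zhist [1909   13  286   63  107  294  715  363 2655 1627]
 rail line 0.06837282 -0.99765986 0.06842621
 rail q [0.68409459 0.684498   0.68860172 0.69376823 0.6947444 ] r [-0.1898091   0.08909952]
 stud 59 q [0.6674 0.6693 0.6704 0.6712 0.6727 0.6828 0.6919] r [0.0108 0.0231 0.153 ] z [0.0241 0.0342 0.0395]
 stud 43 q [0.6699 0.6701 0.6705 0.671  0.6726 0.6792 0.6818] r [-0.1268 -0.1187 -0.1121] z [0.0184 0.0348 0.0391]
 plate 123 ((535.0070190429688, 164.35720825195312), (36.48592758178711, 36.014888763427734), 4.303834438323975)  bar 272 ((492.3514404296875, 179.73812866210938), (21.741235733032227, 109.92068481445312), 69.99060821533203) pin 87 [0.52962138 0.16875214 0.03690801] [ 37  85  13  11  12  16  14  65 174  53  23   0]
scene vib ((539.7213134765625, -20.032318115234375), (122.19573974609375, 240.49269104003906), 2.715074062347412)
scene vib ((544.5509033203125, -19.72760009765625), (108.53556823730469, 238.7102813720703), 2.385373115539551)
 zhist [1718  129  439  296  334  300  582  325 1533 1499]
 rail line 0.06350112 -0.9979818 0.06354387
 rail q [0.6827621  0.68353385 0.68680549 0.69345737 0.69464055] r [-0.19406934  0.08683138]
 stud 106 q [0.6638 0.6664 0.6697 0.6709 0.6744 0.6847 0.695 ] r [0.0108 0.0243 0.1538] z [0.0211 0.0344 0.0388]
 stud 51 q [0.6676 0.6691 0.6697 0.6708 0.6723 0.6811 0.6843] r [-0.1291 -0.1207 -0.1135] z [0.0228 0.0338 0.0387]
 plate 118 ((534.3428955078125, 161.2381591796875), (36.24388885498047, 36.133419036865234), 3.4080698490142822)  bar 283 ((491.23724365234375, 182.68460083007812), (21.810012817382812, 104.96307373046875), 63.67127990722656) pin 78 [0.53108885 0.16512259 0.03686192] [ 47  68  12   9   9   8  16  78 175  42  23   0]
```

```bash
cat >> h.py <<'E'
from scipy.spatial.transform import Rotation as R
TH=np.radians(3.85); BO=np.array([.6719,-.0064])
BR=np.array([[np.cos(TH),-np.sin(TH)],[np.sin(TH),np.cos(TH)]])
# per-camera bracket origin
BOC={c:BO_ for c,BO_ in {}.items()}
def _o(q,r,t=np.radians(3.9)):
    return q*np.array([np.cos(t),np.sin(t)])+r*np.array([-np.sin(t),np.cos(t)])
BOC={"top":_o(.6705,-.0503),"scene":_o(.6700,-.0530)}
def orient(psi):
    y=[-np.sin(psi),np.cos(psi),0]; z=[np.cos(psi),np.sin(psi),0]; x=[0,0,-1]
    q=R.from_matrix(np.array([x,y,z]).T).as_quat(); return [q[3],q[0],q[1],q[2]]
def vibfit(c,s=None,pr=True):
    """vib pose in bracket frame (mm,deg) by fitting known outline of the z>.055 points"""
    s=s or bot.snapshot(c); P=cloud(s); x,y,z=P[...,0],P[...,1],P[...,2]
    m=(x>.43)&(x<.69)&(y>-.19)&(y<.16)&(z>.055)&(z<.08)
    m=cv2.morphologyEx(m.astype(np.uint8),cv2.MORPH_OPEN,np.ones((3,3)))
    n,l,st,_=cv2.connectedComponentsWithStats(m); k=1+np.argmax(st[1:,4]); m=l==k
    ctr,wh,a=rect(P,m)
    if wh[0]>wh[1]: a-=90; wh=wh[::-1]
    a=(a+45)%90-45 if abs(a)>45 else a
    b=BR.T@(np.array(ctr)/1000-BOC[c])*1000
    if pr: print(c,"vib in bracket mm",b.round(1),"deg",round(a-np.degrees(TH),2),"size",np.round(wh,1))
    return b,a-np.degrees(TH)
def pushmove(st,side,a):
    """st=(x,y,phi) mm,deg bracket; side L: cw by a about (0,-70)"""
    x,y,p=st; py=-70. if side=='L' else 70.; d=-a if side=='L' else a
    r=lambda t:np.array([[np.cos(t),-np.sin(t)],[np.sin(t),np.cos(t)]])
    pv=np.array([x,y])+r(np.radians(p))@[0,py]
    n=pv-r(np.radians(p+d))@[0,py]
    return (n[0],n[1],p+d)
def tcp(st,side,back=0,lat=105.,off=11.):
    """world xy of TCP so that finger front face sits `back` mm before rail"""
    x,y,p=st; t=np.radians(p); r=np.array([[np.cos(t),-np.sin(t)],[np.sin(t),np.cos(t)]])
    b=np.array([x,y])+r@[-61-off-back, lat if side=='L' else -lat]
    return BO+BR@b/1000, t+TH
E
python3 - <<'E'
from h import *
for c in("top","scene"): vibfit(c,dict(np.load(c+"0.npz",allow_pickle=True)))
st=(-127,-2.5,-1.2)
for side,a in [('R',9),('L',14),('R',14),('L',12),('R',8),('L',3)]:
    st=pushmove(st,side,a); print(side,a,np.round(st,1))
xy,psi=tcp((-127,-2.5,-1.2),'R',30)
for p in (psi,psi+np.pi):
    print(xy,bot.ik([*xy,.12],orient(p)),bot.ik([*xy,.015],orient(p)))
for s in 'LR':
    xy,psi=tcp((-57,0,7),s,0);print(xy,bot.ik([*xy,.015],orient(psi)) is not None)
E
```

```text
top vib in bracket mm [-126.9   -4.1] deg -0.8 size [105.8 235.4]
scene vib in bracket mm [-126.7   -4.8] deg -1.68 size [106.  236.7]
R 9 [-116.    -1.9    7.8]
L 14 [-99.   -1.6  -6.2]
R 14 [-81.9  -1.4   7.8]
L 12 [-67.3  -0.9  -4.2]
R 8 [-57.5  -1.    3.8]
L 3 [-53.9  -0.8   0.8]
[ 0.44831819 -0.12702538] [-0.27610093  0.14289375 -0.53140757  0.89649501  0.         -0.32235215] [-0.27610093  0.27296139 -0.65381858  0.64401636  0.         -0.32235215]
[ 0.44831819 -0.12702538] [-0.27610093  0.14289375 -0.53140757  0.89649501  0.          2.8192405 ] [-0.27610093  0.27296139 -0.65381858  0.64401636  0.          2.8192405 ]
[0.52455072 0.07934254] True
[ 0.56408079 -0.12690336] True
```

Run:
```python
from h import *
bot.command_gripper(0)
st=(-127,-4.3,-1.2)
xy,psi=tcp(st,'R',25)
bot.move_to([*xy,.13],orient(psi)); bot.move_l([*xy,.014],feed=.12)
print(bot.current_t(),bot.current_width(),bot.current_ee_pos())
bot.hold(.2); f=[bot.current_force() for _ in range(5)]; print(np.round(f,2))
s=bot.snapshot("scene"); cv2.imwrite("pics/pre.png",s["img"][100:340,140:440,::-1].repeat(2,0).repeat(2,1))
xy2,_=tcp(st,'R',-8)
hit=bot.move_l([*xy2,.014],feed=.015,contact_N=3.5)
p=np.array(bot.current_ee_pos()); print(hit,p,bot.current_force(),"gap vs expected mm",(BR.T@(p[:2]-tcp(st,'R',0)[0])*1000),bot.current_t())
```

```text
6.3833 9.98049551829663e-07 [ 0.45400445 -0.12870852  0.0145432 ]
[[ 0.48 -0.16  0.15]
 [ 0.48 -0.16  0.15]
 [ 0.48 -0.16  0.15]
 [ 0.48 -0.16  0.15]
 [ 0.48 -0.16  0.15]]
True [ 0.48017618 -0.1271528   0.01339878] [ 0.61416317  0.23588944 -0.18311188] gap vs expected mm [1.78411204 0.16205081] 8.2917
```

View pics/pre.png

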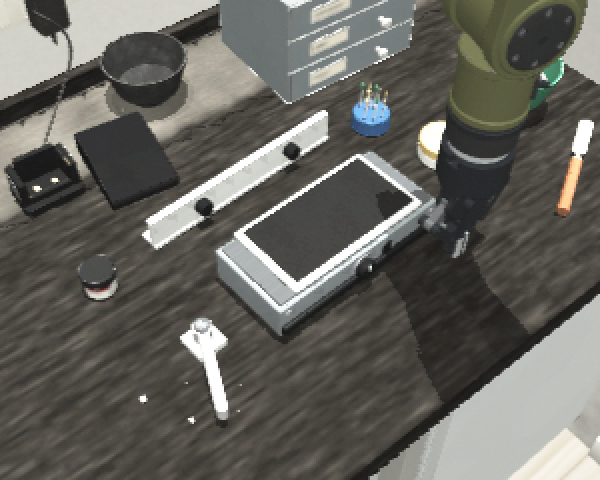

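```bash
cat >> h.py <<'E'
def push(st,side,a,feed=.025,cn=13.,z=.018,bk=-1.0):
    n=pushmove(st,side,a); xy,psi=tcp(n,side,bk)
    p0=np.array(bot.current_ee_pos()); f0=np.array(bot.current_force())
    hit=bot.move_l([*xy,z],orient(psi),feed=feed,contact_N=cn)
    p=np.array(bot.current_ee_pos()); f=np.array(bot.current_force())
    print(side,a,"hit",hit,"err mm",(BR.T@(xy-p[:2])*1000).round(1),"z",p[2].round(4),"dF",(f-f0).round(2),"t",round(bot.current_t(),2))
    return n,hit
E
python3 - <<'E'
from h import *
st=(-127,-4.3,-1.2)
n,hit=push(st,'R',9); print(n)
for c in("top","scene"): vibfit(c)
E
```

```text
R 9 hit False err mm [ 3.4 -0.3] z 0.0166 dF [-6.25 -1.68 -2.03] t 9.62
(np.float64(-116.0339405377637), np.float64(-3.6677009897618547), 7.8)
top vib in bracket mm [-117.4   -5.6] deg 6.62 size [105.9 234.2]
scene vib in bracket mm [-118.1   -5.7] deg 6.93 size [106.9 236.8]
```

```bash
cat >> h.py <<'E'
def switch(st,side,gap=6.,z=.013):
    """retreat from present spot and go to gap mm before rail at side"""
    other='L' if side=='R' else 'R'
    p,psi=tcp(st,other,28); bot.move_l([*p,z],feed=.12)
    p,psi=tcp(st,side,28); bot.move_l([*p,z],orient(psi),feed=.22)
    p,psi=tcp(st,side,gap); bot.move_l([*p,z],feed=.08)
def look():
    r=[vibfit(c) for c in("top","scene")]
    return (np.mean([q[0][0] for q in r]),np.mean([q[0][1] for q in r]),np.mean([q[1] for q in r]))
E
python3 - <<'E'
from h import *
st=(-117.7,-5.6,6.8)
switch(st,'L'); print(bot.current_t(),np.round(bot.current_force(),2))
n,hit=push(st,'L',14,bk=-3.5); print(np.round(n,1))
look()
E
```

```text
11.6833 [-0.12 -0.86  0.04]
L 14 hit False err mm [ 3.8 -0.3] z 0.0164 dF [-6.17  1.29 -1.44] t 14.04
[-100.6   -5.7   -7.2]
top vib in bracket mm [-102.6  -15.8] deg -6.48 size [104.9 207. ]
scene vib in bracket mm [-107.3  -51. ] deg -6.8 size [105.7 141.9]
```

Run:
```python
from h import *
st=(-101.3,-3.5,-6.7)
switch(st,'R'); print(bot.current_t(),np.round(bot.current_force(),2)); st=look()
n,hit=push(st,'R',15,bk=-3.5); print(np.round(n,1))
st=look()
switch(n,'L'); st=look()
```

```text
16.1083 [-0.23 -0.4   0.03]
top vib in bracket mm [-100.9   -1.5] deg -6.7 size [105.3 231.2]
scene vib in bracket mm [-102.6   -4.4] deg -6.41 size [108.1 236. ]
R 15 hit False err mm [ 3.7 -0. ] z 0.0164 dF [-6.69 -2.55 -2.66] t 18.69
[-83.5  -2.6   8.4]
top vib in bracket mm [-83.6  -5.7] deg 7.59 size [106.3 233.7]
scene vib in bracket mm [-83.9  -6.5] deg 7.61 size [106.8 233.2]
top vib in bracket mm [-79.6 -37.1] deg 7.52 size [105.2 170.7]
scene vib in bracket mm [-71.1  88. ] deg -35.7 size [ 64.3 120.6]
```

Run:
```python
from h import *
st=(-83.8,-5.6,7.6)
switch(st,'R')
n,hit=push(st,'R',5.5,bk=-3.8); print(np.round(n,1))
st=look()
```

```text
R 5.5 hit False err mm [3.1 0.5] z 0.0167 dF [-5.87 -2.84 -1.63] t 23.97
[-77.2  -4.4  13.1]
top vib in bracket mm [-78.   -5.6] deg 12.68 size [106.7 234.1]
scene vib in bracket mm [-78.2  -5.9] deg 13.0 size [105.3 236.7]
```

Run:
```python
from h import *
st=(-78.1,-5.2,12.8)
switch(st,'L')
n,hit=push(st,'L',14,bk=-3.8,cn=10.5); print(np.round(n,1))
switch(n,'R',gap=10)
st=look(); print(np.round(st,1),bot.current_t())
for c in("top","scene"):
    s=bot.snapshot(c); r=s["img"][120:300,160:420]; cv2.imwrite(f"pics/{c}_b.png",cv2.resize(r,None,fx=3,fy=3)[:,:,::-1])
```

```text
L 14 hit True err mm [41.5 17.4] z 0.0128 dF [-0.62  0.11  0.22] t 26.96
[-61.1  -3.5  -1.2]
top vib in bracket mm [-72.7  -3.8] deg 8.04 size [105.5 233.7]
scene vib in bracket mm [-73.   -5.8] deg 7.58 size [106.5 234.7]
[-72.9  -4.8   7.8] 28.8667
```

View pics/top_b.png

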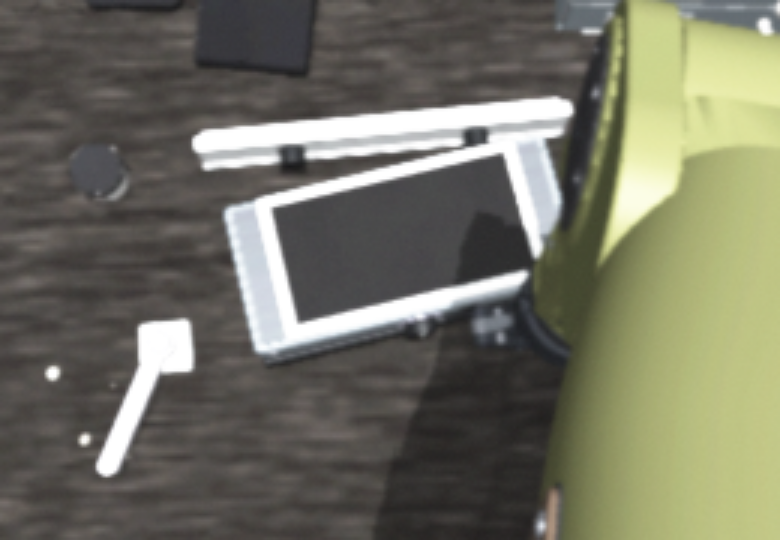

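Run:
```python
from h import *
st=(-72.9,-4.8,7.8)
n,hit=push(st,'R',1.5,bk=-3.8,cn=13,feed=.02); 
st=look()
switch(st,'L',gap=4)
n,hit=push(st,'L',9,bk=-3.8,cn=13,feed=.02); print(np.round(n,1))
switch(n,'R',gap=8)
st=look(); print(np.round(st,1),bot.current_t())
```

```text
R 1.5 hit False err mm [ 3.6 -0.7] z 0.0166 dF [-6.2   0.49  1.19] t 30.48
top vib in bracket mm [-71.8  -3.8] deg 9.04 size [106.  235.1]
scene vib in bracket mm [-71.6  -4.5] deg 8.79 size [106.  235.1]
L 9 hit False err mm [ 3.9 -0.2] z 0.0164 dF [-5.71  0.82 -1.82] t 34.58
[-60.8  -3.3  -0.1]
top vib in bracket mm [-61.7  -1.2] deg 0.76 size [104.3 233.4]
scene vib in bracket mm [-62.5  -2.6] deg -0.54 size [107.3 235.5]
[-62.1  -1.9   0.1] 36.6083
```

Run:
```python
from h import *
st=(-62.1,-1.9,0.1)
n,hit=push(st,'R',2.7,bk=-3.8,cn=12.5,feed=.012); print(np.round(n,1))
st=look()
switch(st,'L',gap=4)
n,hit=push(st,'L',2.0,bk=-3.8,cn=12.5,feed=.012); print(np.round(n,1))
p,psi=tcp(n,'L',35); bot.move_l([*p,.014],feed=.12)
bot.move_l([*p[:2]-np.array([.02,0]),.15],feed=.25)
st=look(); print(np.round(st,1),bot.current_t())
for c in("top","scene"):
    s=bot.snapshot(c); np.savez(c+"2.npz",**s); r=s["img"][120:300,160:420]; cv2.imwrite(f"pics/{c}_c.png",cv2.resize(r,None,fx=3,fy=3)[:,:,::-1])
```

```text
R 2.7 hit False err mm [3.8 0.1] z 0.0165 dF [-6.8  -1.74 -0.94] t 38.42
[-58.8  -1.8   2.8]
top vib in bracket mm [-59.3  -0.4] deg 2.34 size [106.2 233.3]
scene vib in bracket mm [-60.1  -2.5] deg 2.57 size [107.6 237.7]
L 2.0 hit False err mm [ 3.6 -0.1] z 0.0165 dF [-6.93 -1.87 -2.24] t 41.91
[-57.2  -1.4   0.5]
top vib in bracket mm [-58.3  -9.9] deg 0.67 size [106.2 214.7]
scene vib in bracket mm [-59.3  64.6] deg -0.55 size [105.9 107.4]
[-58.8  27.3   0.1] 43.1833
```

View pics/top_c.png

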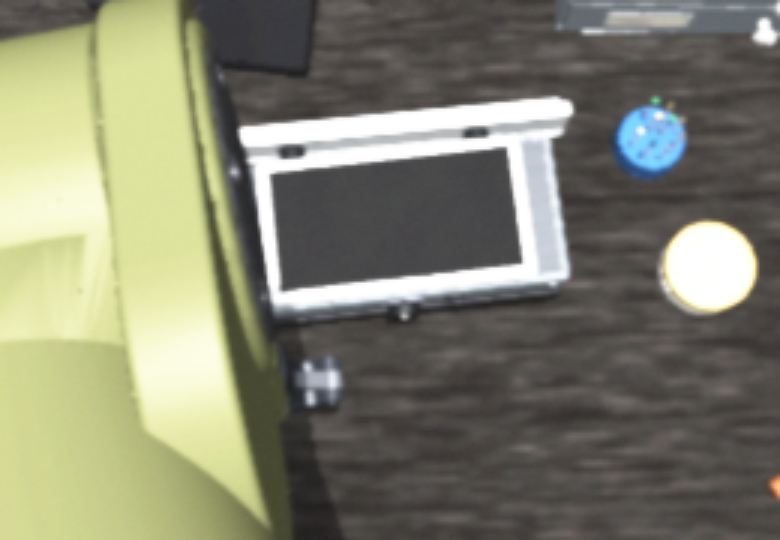

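View pics/scene_c.png

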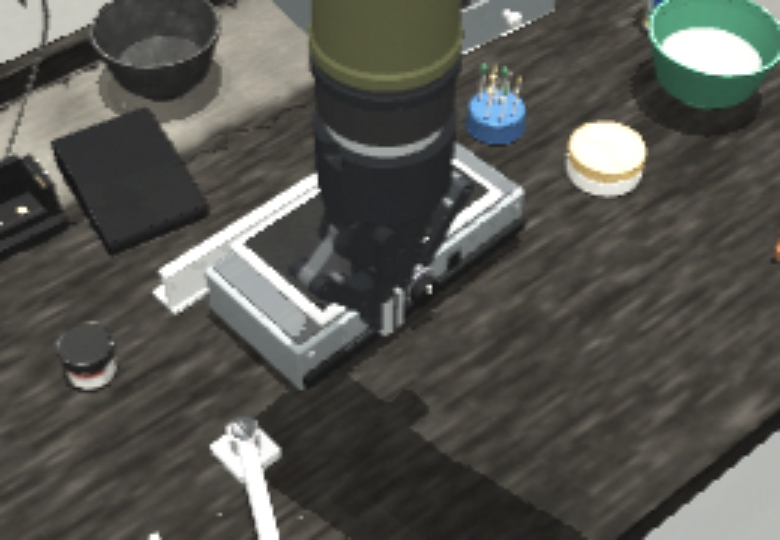

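Run:
```python
from h import *
st=(-58.5,-1.5,0.2)
p,psi=tcp(st,'L',30); bot.move_l([*p,.014],orient(psi),feed=.25)
p,psi=tcp(st,'L',3); bot.move_l([*p,.014],feed=.08)
n,hit=push(st,'L',2.2,bk=-3.8,cn=12.3,feed=.01); print(np.round(n,1))
switch(n,'R',gap=4)
st=look(); print(np.round(st,1),bot.current_t())
for c in("top","scene"):
    s=bot.snapshot(c); np.savez(c+"3.npz",**s); r=s["img"][120:300,160:420]; cv2.imwrite(f"pics/{c}_d.png",cv2.resize(r,None,fx=3,fy=3)[:,:,::-1])
```

```text
L 2.2 hit False err mm [ 4.5 -0.1] z 0.0162 dF [-8.73 -0.11 -1.56] t 46.06
[-55.8  -1.5  -2. ]
top vib in bracket mm [-56.3   0.3] deg -0.86 size [104.6 233.3]
scene vib in bracket mm [-56.3  -0.4] deg 0.04 size [107.2 236.5]
[-56.3  -0.   -0.4] 48.1333
```

View pics/top_d.png

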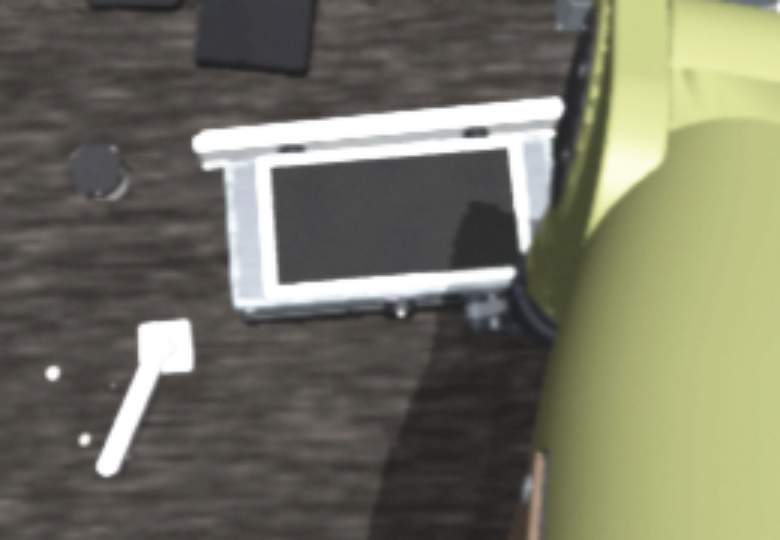

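Run:
```python
from h import *
st=(-56.6,-0.3,-0.6)
f0=np.array(bot.current_force())
for a in (0.9,1.3,1.7,2.1,2.5):
    n=pushmove(st,'R',a); xy,psi=tcp(n,'R',-3.8)
    hit=bot.move_l([*xy,.014+.002*a],orient(psi),feed=.01,contact_N=12.3 if a<1 else 5)
    f=np.array(bot.current_force())-f0; p=np.array(bot.current_ee_pos())
    u=BR.T@f[:2]; print(a,hit,"F",u.round(2),f[2].round(2),"lag",(BR.T@(xy-p[:2])*1000).round(2),"t",bot.current_t())
    if hit or u[0]<-8.3: break
p,psi=tcp(n,'R',30); bot.move_l([*p,.014],feed=.12)
st=look(); print(np.round(st,1),bot.current_t())
s=bot.snapshot("scene"); r=s["img"][120:300,160:420]; cv2.imwrite(f"pics/scene_e.png",cv2.resize(r,None,fx=3,fy=3)[:,:,::-1])
```

```text
0.9 False F [-8.89  0.81] 2.25 lag [ 4.08 -0.32] t 49.6583
top vib in bracket mm [-56.   -0.9] deg -0.61 size [105.  233.5]
scene vib in bracket mm [-56.6  -0.9] deg -0.9 size [108.5 237.3]
[-56.3  -0.9  -0.8] 50.1917
```

View pics/scene_e.png

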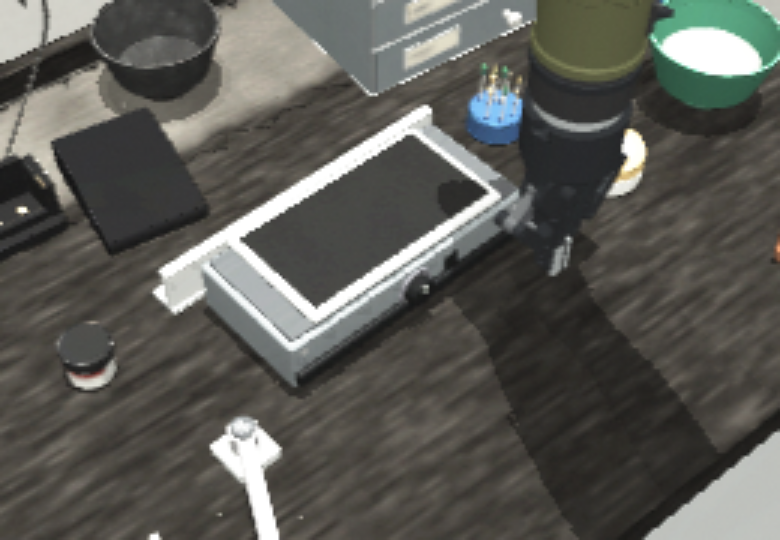

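Run:
```python
from h import *
st=(-56.4,-0.9,-0.8)
p,psi=tcp(st,'R',3); bot.move_l([*p,.013],orient(psi),feed=.1)
n,hit=push(st,'R',1.6,bk=-3.8,cn=12.8,feed=.01)
p,psi=tcp(n,'R',30); bot.move_l([*p,.014],feed=.12)
st=look(); print(np.round(st,1),bot.current_t())
for c in("top","scene"):
    s=bot.snapshot(c); np.savez(c+"4.npz",**s)
```

```text
R 1.6 hit False err mm [ 4.1 -0.4] z 0.0163 dF [-5.85 -1.44 -1.89] t 52.07
top vib in bracket mm [-55.5  -0.6] deg -0.58 size [106.2 234.2]
scene vib in bracket mm [-55.5  -1.2] deg -0.36 size [107.6 236.8]
[-55.5  -0.9  -0.5] 52.6
```

Run:
```python
from h import *
st=(-55.6,-0.9,-0.5)
p,psi=tcp(st,'R',3); bot.move_l([*p,.013],orient(psi),feed=.12)
n,hit=push(st,'R',1.1,bk=-3.8,cn=13,feed=.011)
p,psi=tcp(n,'R',30); bot.move_l([*p,.014],feed=.15)
st=look(); print(np.round(st,1),bot.current_t())
for c in("top","scene"):
    s=bot.snapshot(c); np.savez(c+"5.npz",**s)
s=np.load("top5.npz"); r=s["img"][150:240,220:380]; cv2.imwrite("pics/top_f.png",cv2.resize(r,None,fx=5,fy=5,interpolation=2)[:,:,::-1])
```

```text
R 1.1 hit False err mm [ 3.9 -0.4] z 0.0164 dF [-7.51 -0.84 -0.87] t 54.23
top vib in bracket mm [-55.   -0.8] deg 0.17 size [105.1 233.5]
scene vib in bracket mm [-55.5  -1.1] deg -0.15 size [107.  235.7]
[-55.2  -1.    0. ] 54.7083
```

View pics/top_f.png

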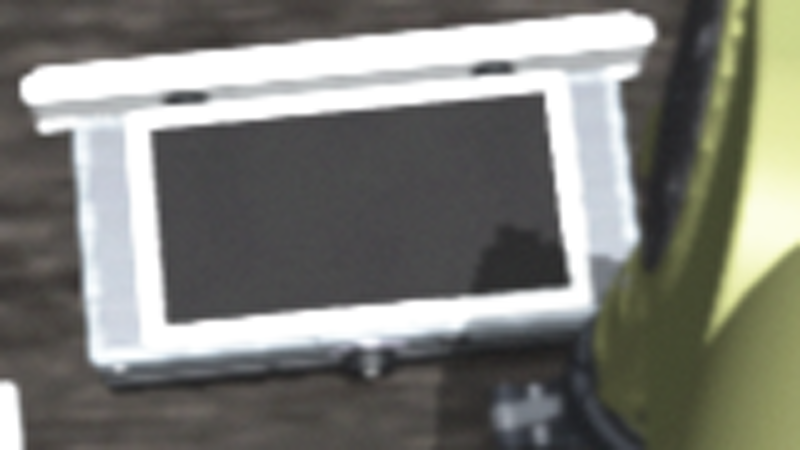

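Run:
```python
from h import *
for f in("top2","top4","top5","scene5","scene3"):
    c=f[:-1]; s=dict(np.load(f+".npz")); P=cloud(s); Q=(P[...,:2]-BOC[c])@BR*1000; z=P[...,2]
    q,r=Q[...,0],Q[...,1]
    v=(z>.060)&(z<.08)&(q<10)&(q>-130)
    xs=[];ys=[]
    for a in range(-95,70,5):
        k=v&(abs(r-a)<2.5)
        if k.sum()>8: xs.append(a); ys.append(np.sort(q[k])[-3:].mean())
    p=np.polyfit(xs,ys,1); 
    # rail back line
    # rail front vertical face x at top: bright pixels z>.03,<.046, q>5
    w=(z>.038)&(z<.05)&(q>6)&(q<40)
    ry=[];rx=[]
    for a in range(-130,120,5):
        k=w&(abs(r-a)<2.5)
        if k.sum()>4: rx.append(a); ry.append(np.median(q[k]))
    g=np.polyfit(rx,ry,1)
    print(f,"vib back: x(+70) %.1f x(-70) %.1f slope %.2f deg"%(np.polyval(p,70),np.polyval(p,-70),np.degrees(p[0])),"rail x+70 %.1f x-70 %.1f"%(np.polyval(g,70),np.polyval(g,-70)), "gaps %.1f %.1f"%(np.polyval(g,70)-np.polyval(p,70),np.polyval(g,-70)-np.polyval(p,-70)))
```

```text
top2 vib back: x(+70) -9.1 x(-70) -7.2 slope -0.78 deg rail x+70 18.1 x-70 18.0 gaps 27.2 25.2
top4 vib back: x(+70) -5.1 x(-70) -5.3 slope 0.09 deg rail x+70 18.0 x-70 17.9 gaps 23.0 23.1
top5 vib back: x(+70) -5.1 x(-70) -5.1 slope 0.01 deg rail x+70 17.9 x-70 18.0 gaps 23.0 23.1
scene5 vib back: x(+70) -6.2 x(-70) -6.8 slope 0.26 deg rail x+70 17.9 x-70 18.5 gaps 24.1 25.3
scene3 vib back: x(+70) -5.8 x(-70) -9.5 slope 1.49 deg rail x+70 18.1 x-70 18.0 gaps 23.9 27.5
```

Run:
```python
from h import *
for f in("scene4","scene5"):
    s=dict(np.load(f+".npz")); im=s["img"][150:240,210:340]; cv2.imwrite(f"pics/{f}z.png",cv2.resize(im,None,fx=6,fy=6,interpolation=2)[:,:,::-1])
    c="scene"; P=cloud(s); Q=(P[...,:2]-BOC[c])@BR*1000; z=P[...,2]; q,r=Q[...,0],Q[...,1]
    v=(z>.060)&(z<.08)&(q<10)&(q>-130)
    print(f,[(a,round(float(np.sort(q[v&(abs(r-a)<5)])[-5:].mean()),1)) for a in range(-90,91,20) if (v&(abs(r-a)<5)).sum()>8])
a=np.load("top4.npz")["img"].astype(int);b=np.load("top5.npz")["img"].astype(int); print("top diff", abs(a-b).max(2)[150:230,225:330].mean())
# optical shift via ECC-like phase correlation on left/right back edges
for n,sl in(("L",(slice(165,200),slice(228,275))),("R",(slice(155,195),slice(305,345)))):
    for c in ("top",):
        A=cv2.cvtColor(np.load(c+"4.npz")["img"][sl],cv2.COLOR_RGB2GRAY).astype(np.float32);B=cv2.cvtColor(np.load(c+"5.npz")["img"][sl],cv2.COLOR_RGB2GRAY).astype(np.float32)
        print(n,cv2.phaseCorrelate(A,B))
```

```text
scene4 [(-90, -5.6), (-70, -7.1), (-50, -5.8), (-30, -6.0), (-10, -7.9), (10, -5.5), (30, -5.5), (50, -4.5), (70, -5.5), (90, -6.1)]
scene5 [(-90, -6.1), (-70, -6.1), (-50, -6.1), (-30, -5.8), (-10, -6.2), (10, -6.6), (30, -6.2), (50, -5.4), (70, -5.3), (90, -5.7)]
top diff 1.2770238095238096
L ((0.02766126260650381, 0.0013766350142461192), 1.0003662243554439)
R ((-0.00933466611227729, -0.028745894253781046), 0.9949929052591324)
```

View pics/scene5z.png

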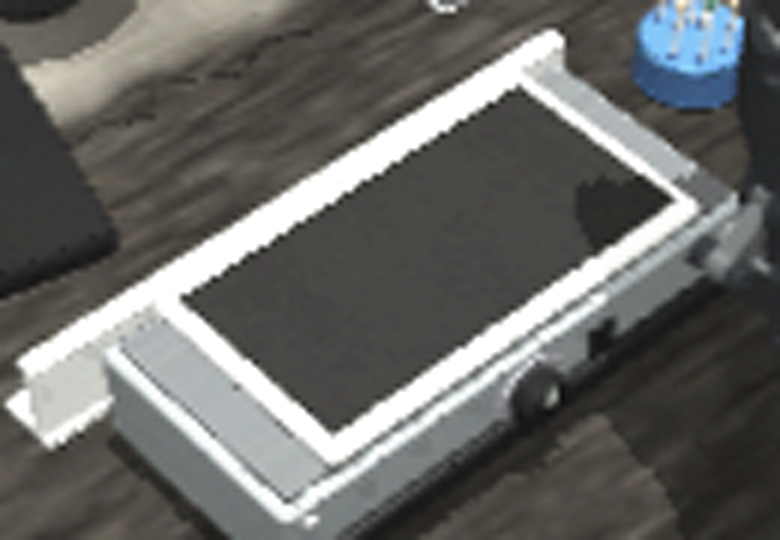

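Run:
```python
from h import *
st=(-55.6,-0.9,-0.5)
p,psi=tcp(st,'R',2); bot.move_l([*p,.013],orient(psi),feed=.15)
n,hit=push(st,'R',1.55,bk=-3.8,cn=13,feed=.013)
p,psi=tcp(n,'R',30); bot.move_l([*p,.014],feed=.15)
s=bot.snapshot("top"); np.savez("top6.npz",**s); vibfit("top",s); print(bot.current_t())
A0=np.load("top5.npz")["img"];B0=s["img"]
for nm,sl in(("L",(slice(165,200),slice(228,275))),("R",(slice(155,195),slice(295,340)))):
    A,B=[cv2.cvtColor(i[sl],cv2.COLOR_RGB2GRAY).astype(np.float32) for i in(A0,B0)]
    W=cv2.createHanningWindow(A.shape[::-1],cv2.CV_32F); print(nm,cv2.phaseCorrelate(A,B,W))
P=cloud(s); Q=(P[...,:2]-BOC["top"])@BR*1000; z=P[...,2]; q,r=Q[...,0],Q[...,1]
v=(z>.060)&(z<.08)&(q<10)&(q>-130)
print([(a,round(float(np.sort(q[v&(abs(r-a)<5)])[-5:].mean()),1)) for a in range(-90,91,20) if (v&(abs(r-a)<5)).sum()>8])
```

```text
R 1.55 hit False err mm [ 5.3 -0.7] z 0.0159 dF [-9.77 -0.14 -2.27] t 56.18
top vib in bracket mm [-54.6  -0.8] deg 0.19 size [107.1 233.7]
56.6083
L ((0.01544778825002524, 0.025718798608508564), 1.0061891790893343)
R ((0.5841107336831257, 0.029664042610662023), 1.011866353617774)
[(-90, -5.9), (-70, -4.7), (-50, -4.6), (-30, -3.8), (-10, -4.2), (10, -4.5), (30, -4.8), (50, -4.6), (70, -5.3), (90, -6.1)]
```

```bash
cat > catch.py <<'E'
from h import *
PV=BO+BR@[-.126,.178]; Z=.020
def cp(bdeg,d,rad=.075):
    b=np.radians(bdeg); u=np.array([np.cos(b),np.sin(b)]); t=np.array([-u[1],u[0]])
    return PV+rad*u-d*t
O=orient(TH)
def bar(c="top",s=None):
    s=s or bot.snapshot(c); P=cloud(s); x,y,z=P[...,0],P[...,1],P[...,2]
    Q=P[...,:2]-(BOC[c]+BR@[-.126,.178]); r=np.hypot(Q[...,0],Q[...,1])
    m=(z>.024)&(z<.037)&(r>.035)&(r<.108)&(y>.03)&(x<BO[0]-.09)
    a=np.degrees(np.arctan2(Q[m][:,1],Q[m][:,0]))%360
    print(c,"bar pts",m.sum(),"angle rel closed deg",(a.mean()-(270+np.degrees(TH))).round(1) if m.any() else None, "std",a.std().round(1) if m.any() else 0)
E
python3 - <<'E'
from catch import *
for f in("top3","scene4"): bar(f[:-1],dict(np.load(f+".npz")))
print(PV,cp(158,.034)); 
for b,d in((158,.034),(200,.016),(240,.016),(274,.012)): print(cp(b,d),bot.ik([*cp(b,d),Z],O).round(2))
print(bot.current_ee_pos())
E
```

```text
top bar pts 258 angle rel closed deg -80.4 std 56.7
scene bar pts 315 angle rel closed deg -65.5 std 63.7
[0.53423261 0.16273808] [0.47743044 0.22235782]
[0.47743044 0.22235782] [ 0.44  0.36 -0.51  0.7   0.    0.37]
[0.45828334 0.15212165] [ 0.32  0.29 -0.61  0.67  0.    0.25]
[0.4828762  0.10578617] [ 0.22  0.31 -0.58  0.68  0.    0.15]
[0.52749357 0.0870837 ] [ 0.16  0.37 -0.49  0.71  0.    0.1 ]
[ 0.52715897 -0.12442582  0.01457645]
```

Run:
```python
from catch import *
p=np.array(bot.current_ee_pos())
bot.move_l([.47,p[1],.095],O,feed=.25)
s0=cp(156,.034)
bot.move_l([*s0,.095],O,feed=.38); bot.move_l([*s0,Z],feed=.22)
print(bot.current_t())
for b in (175,205,235,258): bot.move_l([*cp(b,.016),Z],feed=.14)
f0=np.array(bot.current_force()); print(bot.current_t(),f0.round(2))
hit=bot.move_l([*cp(274,.008),Z],feed=.05,contact_N=6)
p=np.array(bot.current_ee_pos()); print(hit,(np.array(bot.current_force())-f0).round(2),(BR.T@(p[:2]-BO)*1000).round(1),bot.current_t())
```

```text
58.7083
60.4 [ 0.04  0.17 -0.02]
True [ 0.55 -0.29 -0.08] [-141.7  104.9] 60.8833
```

Run:
```python
from catch import *
p=np.array(bot.current_ee_pos())
bot.move_l([p[0]-.05,p[1],.03],feed=.15)
bot.move_l([.40,.0,.20],feed=.35)
for c in("top","scene"):
    s=bot.snapshot(c); np.savez(c+"7.npz",**s); r=s["img"][140:280,160:360]; cv2.imwrite(f"pics/{c}_g.png",cv2.resize(r,None,fx=4,fy=4,interpolation=2)[:,:,::-1]); vibfit(c,s)
print(bot.current_t())
```

```text
top vib in bracket mm [-55.   -0.1] deg -0.29 size [105.6 233. ]
scene vib in bracket mm [-54.9  -1.8] deg 0.16 size [106.3 236.1]
62.2
```

View pics/top_g.png

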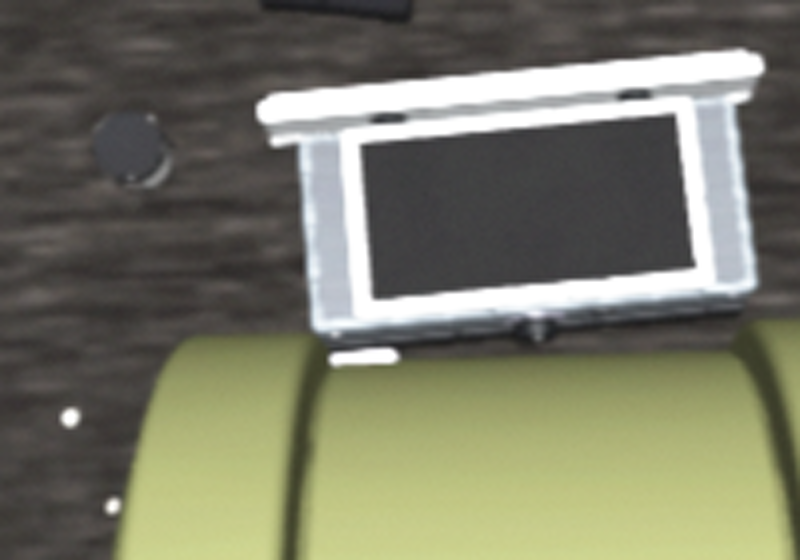

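View pics/scene_g.png

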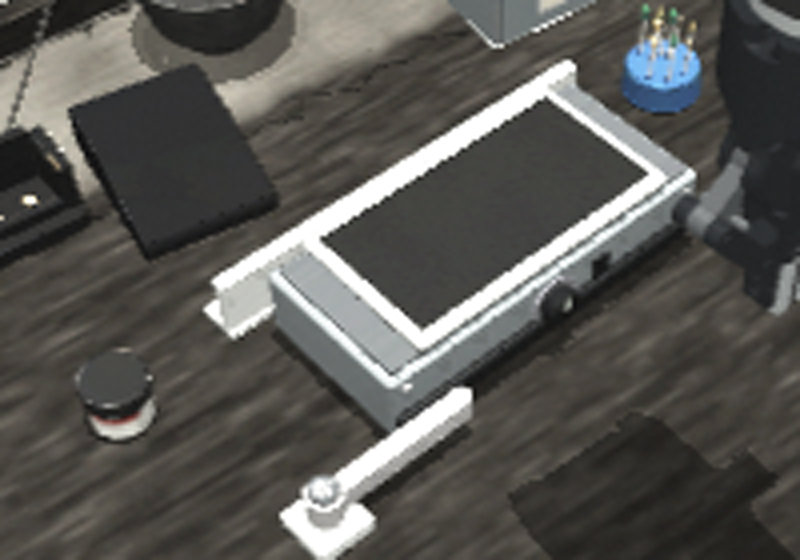

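Run:
```python
from catch import *
s=dict(np.load("scene7.npz")); P=cloud(s); Q=(P[...,:2]-BOC["scene"])@BR*1000; z=P[...,2]; q,r=Q[...,0],Q[...,1]
g=s["img"].min(2)
m=(z>.029)&(z<.036)&(q<-112)&(q>-150)&(r>75)&(r<165)&(g>150)
print(m.sum())
for a in range(80,160,10):
    k=m&(abs(r-a)<5)
    if k.any(): print(a,k.sum(),np.percentile(q[k],[0,50,100]).round(1),z[k].mean().round(4))
vx,vy,x0,y0=cv2.fitLine(np.stack([q[m],r[m]],1).astype(np.float32),cv2.DIST_HUBER,0,.1,.01).ravel(); print("deg from closed",np.degrees(np.arctan(vx/vy)),"q at 178:",x0+(178-y0)*vx/vy,r[m].min())
```

```text
201
80 15 [-130.7 -126.2 -121. ] 0.033
90 24 [-133.1 -126.7 -120.3] 0.0324
100 22 [-131.5 -126.6 -119.8] 0.0329
110 21 [-131.7 -126.2 -120.5] 0.033
120 26 [-131.5 -126.8 -120.4] 0.0329
130 22 [-133.3 -126.9 -120.4] 0.033
140 24 [-132.3 -126.7 -119.3] 0.0329
150 22 [-131.8 -127.8 -119.5] 0.0327
deg from closed -0.23040025 q at 178: -126.97189 76.41031693395045
```

The catch is closed to within measurement (0.2°) at x = -126.5 mm, the vibrator is flush at x ≈ -55 mm, and the arm is clear, so I'm handing in.

Run:
```python
from workcell import bot
bot.finish_job(); print(bot.current_t())
```

```text
the job is handed in; nothing more can be done
the job is handed in; nothing more can be done
```

I walked the vibrator into the bracket with alternating pushes on its left and right rub-rail corners, swung the catch closed, and handed the job in. The last clock reading before that was 62.2 s, with the arm retracted and touching nothing.

**Parking:** the last camera fits put the vibrator's centre at x ≈ -55 mm in the bracket frame, where -55 is flush. It is about 1 mm off centre, and its angle reads -0.3° (top camera) and +0.2° (scene camera). The back face stopped moving at both studs while the push force rose.

**Catch:** it measures about 0.2° from fully closed, with its bar at x ≈ -126.5 mm.

**Force:** I stopped pushes at a change of 13 N or less. One push stopped early at a 10.5 N limit partway through a swing, and I completed that swing with further pushes. The force between readings was not logged, so I have no direct record of the peak load on the vibrator.

**Disagreements:** after the second-to-last push, the scene camera suggested a gap about 1 mm larger at the right stud, while the top camera showed none. I settled it with one more right push, which did not move the vibrator.

**Bystanders:** the bur block and the glaze jar look undisturbed in the last pictures. The polish paste was not in those final crops, but it looked unmoved in earlier ones and nothing went near it.

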